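# Pack the finished castings and pin the sprung case shut

### The job

Collect the two finished aluminium castings from the grey catch tray into the red hinged case and swing its lid down until it is nearly shut. Then take the yellow-handled locking pin from its wooden block and push it down through the hole in the lid's tab into the lug below until its collar presses the lid fully shut; the sprung lid lifts again when let go, so finish while still gripping the pin and pushing it down firmly. Leave the chuck key lying in the tray, and the jar and the screwdriver where they are.

Things in the scene. Friction and masses are not known exactly. Their poses are not given: they have to be found in the camera images.
- case: Fixed red steel case, 170 mm (x) by 160 mm (y), 70 mm high, walls and floor 5 mm, open on top. Origin: centre of its underside, on the bench; z up. Its -x side is the front, roughly facing the robot, and carries a steel lug 45 mm square, top level with the rim, reaching 130 mm in front of the origin
- lug_mouth (a point): centre of the mouth of the vertical hole in the lug (case x -107 mm, y 0, height 70 mm); the hole is 13 mm wide and 55 mm deep, chamfered, open below
- lid (a joint): Lid angle: 0 shut, about 1.57 upright, stop at 1.8. It starts nearly upright and stays where it is left, except that when let go nearly shut a spring lifts it ajar to about 0.14 rad. Swinging it takes 4 to 7 N near the tab, pressing it fully shut there 8 to 9 N. To shut it, push on its outer face, which looks to case +x when it is upright and upward when shut
- lid_hinge (a point): Middle of the lid's hinge line (along case y) at case x +85 mm, height 70 mm. Axes are the lid's: -x runs along the plate to the tab, z is the outer face's normal, inner face at z 0, outer at 5 mm. The lid is a flat red plate 168 mm long, 160 mm wide, 5 mm thick, 0.4 kg, with a steel tab 45 mm wide on its front edge that reaches 216 mm from the hinge
- tab_hole (a point): Centre of the 15 mm hole in the lid's tab, on the outer face, 192 mm from the hinge; 5 mm above the lug's mouth when the lid is shut (outer face then 75 mm above the bench)
- pin: loose locking pin, 92 mm long, 40 g, upright: 10 mm steel shank with tapered tip, 45 mm long; steel collar 28 mm across and 5 mm thick above it; round yellow grip 20 mm across and 42 mm long on top. Origin at the lower tip, z up the pin
- pin_grip (a point): centre of the yellow grip, 71 mm above the pin's tip and 21 mm above the collar's top
- pin_tip (a point): lower tip of the pin (45 mm below the underside of its collar)
- holder: fixed wooden block, 70 by 70 by 50 mm high, in which the pin stands upright in a 15 mm hole, its collar resting on the block's top; origin: centre of the underside
- tray: fixed grey catch tray, 180 mm (its x) by 270 mm (its y), walls 28 mm high, floor and walls 4 mm thick; origin: centre of the underside. Both castings and the chuck key lie in it in any order along its y, about 80 mm apart
- casting_a_mid (a point): casting a: aluminium, 48 by 36 mm foot 10 mm thick with an upright round boss 28 mm across on its middle, 40 mm tall in all, about 0.1 kg; point at its centre, half-way up (20 mm). It stands on its foot; its boss is easily gripped. It starts on the tray's floor
- casting_b_mid (a point): casting b: aluminium, 48 by 36 mm foot 10 mm thick with an upright round boss 28 mm across on its middle, 40 mm tall in all, about 0.1 kg; point at its centre, half-way up (20 mm). It stands on its foot; its boss is easily gripped. It starts on the tray's floor
- key_mid (a point): the T-shaped steel chuck key lying in the catch tray, about 67 mm long, bar 55 mm, 14 mm high; point on its shaft, 6 mm up. A bystander: it stays in the tray
- jar_mid (a point): amber jar with green cap, 68 mm across, 85 mm tall; point at its centre, half-way up. A bystander
- driver_mid (a point): orange-handled screwdriver, about 200 mm long, lying flat on the bench; point at its grip or shaft, 12 mm up. A bystander

How it is judged (in metres and radians):
On the way, in this order (a step that is already met when the one before it is completed fails the run):
1. both castings are inside the case (x of casting_a_mid in the frame of case between -0.08 and 0.08 m and y of casting_a_mid in the frame of case between -0.08 and 0.08 m and z of casting_a_mid in the frame of case between 0 and 0.045 m and x of casting_b_mid in the frame of case between -0.08 and 0.08 m and y of casting_b_mid in the frame of case between -0.08 and 0.08 m and z of casting_b_mid in the frame of case between 0 and 0.045 m), for 0.2 s.
2. the lid has been swung down to within 0.3 rad of shut, with both castings inside (all of step 1 and value of joint lid below 0.3 rad), for 0.1 s.
At the end, for the whole second after the job is handed in: Through the last second: castings in the case; lid below 0.035 rad; pin upright through tab and lug (tip within 6 mm, grip within 10 mm of the hole axis, tip at most 37 mm above the case underside; home is 30 mm); fingers hold the pin, pin presses the lid with over 3 N (all of step 1 and value of joint lid below 0.035 rad and horizontal distance between pin_tip and lug_mouth below 0.006 m and horizontal distance between pin_grip and lug_mouth below 0.01 m and z of pin_tip in the frame of case below 0.037 m and contact force between pin and lid above 3 N and contact force between the fingers and pin above 3 N); the arm keeps its last pose, push and grip.
It fails at once if the chuck key is moved by more than 40 mm (distance of key_mid from where it was at the start of the episode above 0.04 m).
It fails at once if the jar is moved by more than 40 mm (distance of jar_mid from where it was at the start of the episode above 0.04 m).
It fails at once if the screwdriver is moved by more than 40 mm (distance of driver_mid from where it was at the start of the episode above 0.04 m).
It also fails if it takes over 72 s, if anything falls off the work surface, if the arm or the gripper's body presses on something with over 40 N, if the wrist force passes 120 N, or if a joint passes its speed limit or range.

### The arm

A 6-joint arm with a two-finger parallel gripper is mounted at the origin on the work surface. World frame = base frame: x ahead of the robot, y to its left, z up, the work surface at z = 0. Lengths are in m, angles in degrees, forces in N, time in s.
With the tool pointing down it reaches from about 0.375 to 0.925 m from the base axis. Payload 5.7 kg.
Tool frame: the origin (TCP) lies midway between the tips of the shut fingers; the grasp point (between the pads) lies 19 mm behind it; y points along the fingers, z is the direction in which the jaws open and shut, and the axes are right-handed (so a half turn about y gives the same grasp; the last joint's range is limited). The gripper opens to 88 mm and grips with 3 to 60 N. Pads are 20 mm wide; open, the fingers measure 115 mm over their backs; the gripper's body (75 mm by 178 mm) begins 61 mm behind the grasp point.
Start: joints at [57.806, 20.558, 86.54, -0, 72.909, -6.595], TCP at [0.259, 0.541, 0.223] pointing down, gripper open.
Joint ranges: [-170.27, 170.27], [-57.76, 135], [12.27, 136.19], [-55.21, 235.2], [11.17, 155.16], [-170.74, 170.74]. Speed limits (degrees/s): [136.94, 136.94, 180, 180, 180, 180].

### API

Orientations are given as a 3x3 rotation matrix whose columns are the frame's x, y, z axes.
In Python, from plant import get_obs, grab_frame, close_job, recognise, outline_of gives the robot as it stands.
- The arm moves only by the tool carry_out, never from a script. Its argument "deltas" is a list that holds one entry, the list of rows, each a list of 5 numbers: the finger opening in mm, from 0 to 87.8, then the shift along the tool's x, y, z in mm, then the turn about the tool's y in units of 5 degrees (1.0 is 5 degrees). A call has 1 to 20 rows; each row is the pose to reach, as a shift and turn from the pose commanded when the call began, along the tool's axes at that moment; what a row does not reach only later rows make up. A row lasts 1/10 s, in which the tool goes at most 50 mm and 8.59 degrees, less where a joint would pass 70% of its speed; a pose out of reach is approached as far as the arm can. A call with a gripper value outside its range is refused whole. The fingers move at their own pace and stop on an object; "newtons" is the grip in N (left out, the last holds). Time passes only in rows, so rows that repeat a pose let the fingers close. It gives the time, the measured TCP pose, the force and the opening at its end, in the units of the state.
- get_obs(): the state, without advancing time (a new reading comes with each control period).
- grab_frame(name): name is "scene" or "top"; returns a dict with "pixels" (420x560x3 uint8, blue, green, red), "range_z" (420x560 float32, m along the optical axis (not along the pixel's ray), 0 where there is no reading), "K" (3x3 intrinsics, pixels), "dist" ([k1, k2, p1, p2, k3] as OpenCV has them; the pictures are not rectified), "world_to_cam" (4x4, takes a point from world to camera coordinates). Camera axes: x right, y up, looking along -z (the intrinsics and any distortion apply to the point x, -y, -z); pixel columns grow to the right and rows downward; lengths in m; the calibration is good to about 2 mm. A picture is of the moment at which its call begins.
- close_job(): hands the job in, once; it reports no verdict.
Trained networks look in the newest picture that a camera, given by its name, has taken for a name from the list of things; names that differ only in an ending like _2 or _b are one class to them, and where a whole thing is asked for, a point or a joint stands for the part that bears it (a point fixed in the world has none). Each returns a list of dicts, best first, with "p" (0 to 1); they miss things now and then, are a little off and sometimes report something else, mostly with a low value. They report only what shows in the picture. A call takes as long as a camera call.
- recognise(label, camera): "centre" ([x, y, z] in m, in world coordinates, good to about 4 mm: the middle of the surface that is visible of it).
- outline_of(label, camera): "pixels" (420x560 bool, what is visible of it).
The state is a dict: "t": time; "joint_positions": joint angles; "joint_vel": joint speeds; "joint_efforts": joint torques, N m; "tool_pos": TCP position; "tool_rot": TCP orientation; "ft_force": force on the tool from outside, world axes, zero at the start; "torque": the same for the moment, N m; "gripper_width": opening from 0.0 (shut) to 1.0 (fully open).
Only numpy, scipy, OpenCV 4.12 (cv2) and the standard library are available. Lean on these libraries where they do the work, as an engineer would, in place of code of your own. Each camera call takes 0.05 s, during which the arm holds its last target. There are 200 camera calls.

## Working session

There is one attempt and no reset: what is moved stays moved. The work goes in short steps, Python scripts to look and compute and a tool call to move; the robot and the scene stay as the last step left them, time stands still between calls to the robot, and variables do not carry over. Pictures are saved under pics/ and viewed, about 8 in all and at most 12, crops included, and the job is handed in when it is done.

Besides the shell and the picture viewer there is one more tool, called after "Emit:" as name([rows], argument=value, ...), one row to a line, values as JSON. carry_out: Moves the arm, as the interface text tells. Its arguments: {"type":"object","properties":{"deltas":{"type":"array","items":{"type":"array","items":{"type":"array","items":{"type":"number"}}}},"newtons":{"type":"number"}},"required":["deltas"]}

```bash
mkdir -p pics; cat > h.py <<'E'
import numpy as np, cv2
from plant import *
np.set_printoptions(precision=4,suppress=True)
def cloud(f):
    h,w=f["range_z"].shape; u,v=np.meshgrid(np.arange(w),np.arange(h))
    p=cv2.undistortPoints(np.stack([u,v],-1).reshape(-1,1,2).astype(float),f["K"],np.array(f["dist"])).reshape(h,w,2)
    z=f["range_z"]; c=np.stack([p[...,0]*z,-p[...,1]*z,-z],-1)
    M=np.linalg.inv(f["world_to_cam"]); P=c@M[:3,:3].T+M[:3,3]; P[z==0]=np.nan
    return P
E
python3 - <<'E'
from h import *
o=get_obs(); print(o)
for c in("scene","top"):
    f=grab_frame(c); cv2.imwrite(f"pics/{c}0.png",f["pixels"]); np.save(f"{c}0.npy",cloud(f))
    for n in["case","lug_mouth","lid","tab_hole","pin","pin_grip","holder","tray","casting_a_mid","key_mid","jar_mid","driver_mid"]:
        print(c,n,[(np.array(r["centre"]).round(4),round(r["p"],2)) for r in recognise(n,c)][:4])
E
```

```text
{'t': 0.0, 'joint_positions': array([57.8073, 20.5961, 86.5994,  0.0005, 72.9074, -6.5943]), 'joint_vel': array([ 0.0097, -0.0027,  0.0761, -0.0673,  0.0154,  0.0228]), 'joint_efforts': array([  0.0012, -51.5382, -27.0734,   0.0676,   0.0353,  -0.0002]), 'tool_pos': array([0.2589, 0.5405, 0.2218]), 'tool_rot': array([[ 0.9018, -0.001 ,  0.4321],
       [-0.4321, -0.0015,  0.9018],
       [-0.0002, -1.    , -0.0018]]), 'ft_force': array([-0.1916, -0.1915,  0.0293]), 'torque': array([-0.0319,  0.0104,  0.0182]), 'gripper_width': 0.9984577577183924}
scene case [(array([ 0.6529, -0.0498,  0.1185]), 0.71)]
scene lug_mouth [(array([ 0.6547, -0.0477,  0.1173]), 0.75)]
scene lid [(array([ 0.6564, -0.0375,  0.1752]), 0.75)]
scene tab_hole [(array([ 0.657 , -0.0332,  0.1708]), 0.69)]
scene pin [(array([0.4758, 0.2969, 0.0066]), 0.68), (array([ 0.4464, -0.3125,  0.0748]), 0.62)]
scene pin_grip [(array([ 0.4492, -0.3091,  0.07  ]), 0.67)]
scene holder [(array([ 0.4693, -0.314 ,  0.0488]), 0.97)]
scene tray [(array([0.4808, 0.2968, 0.0046]), 0.8), (array([ 0.6609, -0.0356,  0.1705]), 0.5), (array
[... 371 characters left out ...]
.5002, 0.3025, 0.0196]), 0.4)]
top case [(array([ 0.6016, -0.0329, -0.0022]), 0.55)]
top lug_mouth [(array([ 0.5884, -0.0334,  0.0006]), 0.64)]
top lid [(array([ 0.6525, -0.0331,  0.1916]), 0.69)]
top tab_hole [(array([ 0.6544, -0.0288,  0.1909]), 0.85)]
top pin [(array([0.493 , 0.2947, 0.0136]), 0.25)]
top pin_grip []
top holder [(array([ 0.6551, -0.032 ,  0.1904]), 0.73), (array([ 0.4418, -0.2985,  0.0515]), 0.69)]
top tray [(array([0.4711, 0.3055, 0.0045]), 0.9)]
top casting_a_mid [(array([0.4875, 0.2951, 0.0126]), 0.48)]
top key_mid [(array([0.4486, 0.376 , 0.0144]), 0.55)]
top jar_mid [(array([ 0.7274, -0.3312,  0.0825]), 0.94)]
top driver_mid [(array([ 0.4716, -0.4758,  0.0228]), 0.7)]
```

View pics/top0.png

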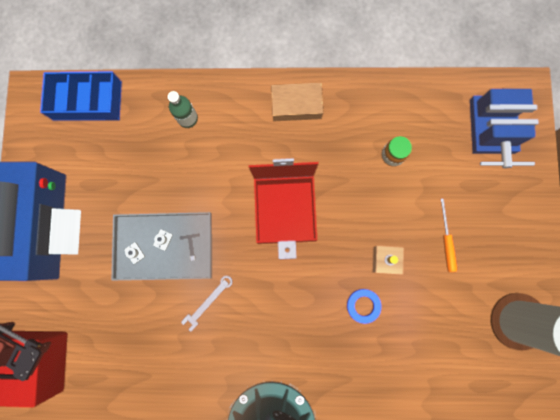

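View pics/scene0.png

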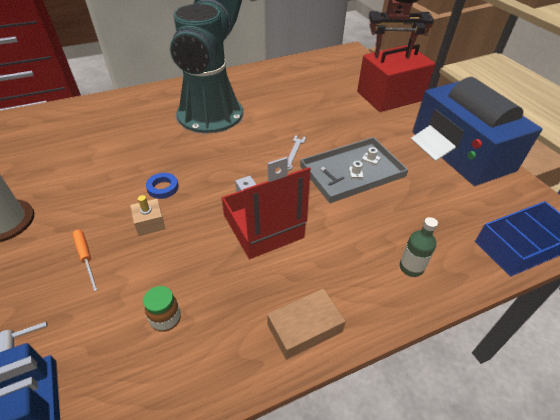

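The top picture shows the castings at (133,253) and (163,239), the key at (191,243), the case at (286,210) with its lug at (287,250), and the pin at (392,260) in its block. The scene view agrees. The jar is at (398,150) and the driver at (448,235).

```bash
python3 - <<'E'
from h import *
T=np.load("top0.npy");S=np.load("scene0.npy");img=cv2.imread("pics/top0.png")
def box(P,u0,u1,v0,v1,z0,z1):
    q=P[v0:v1,u0:u1].reshape(-1,3); return q[(q[:,2]>z0)&(q[:,2]<z1)]
def rep(n,q):
    r=cv2.minAreaRect((q[:,:2]*1000).astype(np.float32)) if len(q)>2 else None
    print(n,len(q),q.mean(0) if len(q) else None,'rect',r, 'z',np.median(q[:,2]) if len(q) else None)
rep("castA top",box(T,120,147,240,268,.036,.055))
rep("castB top",box(T,150,176,226,252,.036,.055))
rep("castA foot",box(T,120,147,240,268,.011,.055))
rep("castB foot",box(T,150,176,226,252,.011,.055))
rep("lug",box(T,274,300,238,262,.06,.08))
rep("rim",box(T,245,325,172,250,.062,.078))
rep("caserim+lug",box(T,245,325,172,262,.062,.078))
rep("lid",box(T,245,325,150,185,.1,.3))
rep("tab",box(T,270,297,150,168,.2,.32))
rep("pin top",box(T,380,402,248,272,.085,.11))
rep("block",box(T,365,410,240,280,.044,.056))
rep("key",box(T,178,205,228,265,.009,.03))
for n,P in(("S",S),):
  q=P.reshape(-1,3); q=q[np.isfinite(q).all(1)]
  def b(x0,x1,y0,y1,z0,z1): return q[(q[:,0]>x0)&(q[:,0]<x1)&(q[:,1]>y0)&(q[:,1]<y1)&(q[:,2]>z0)&(q[:,2]<z1)]
  rep("S castings",b(.4,.55,.2,.45,.036,.06)); print(b(.4,.55,.2,.45,.036,.06))
  rep("S pin",b(.38,.5,-.38,-.25,.062,.12))
  rep("S lug",b(.4,.52,-.1,.05,.062,.078))
  l=b(.5,.8,-.2,.1,.09,.28); rep("S lid",l); c=l.mean(0); print("normal",np.linalg.svd(l-c)[2][2])
# lug hole dark pixels
g=cv2.cvtColor(img,cv2.COLOR_BGR2GRAY); print(g[240:262,274:302])
cv2.imwrite("pics/crop.png",cv2.resize(img[215:275,110:310],None,fx=4,fy=4,interpolation=cv2.INTER_CUBIC))
E
```

```text
castA top 91 [0.4544 0.3826 0.0444] rect ((453.7169494628906, 383.7732238769531), (25.15940284729004, 27.322553634643555), 47.09136199951172) z 0.044773342083393786
castB top 90 [0.491  0.3043 0.0444] rect ((491.0364990234375, 304.665771484375), (26.934730529785156, 25.99824333190918), 24.677555084228516) z 0.04433302931717209
castA foot 232 [0.4542 0.3796 0.0275] rect ((454.960205078125, 383.2771911621094), (49.13582229614258, 35.614627838134766), 34.74262237548828) z 0.018860179243589292
castB foot 235 [0.4909 0.302  0.0272] rect ((487.266357421875, 295.21490478515625), (58.01203536987305, 47.755775451660156), 66.96744537353516) z 0.01849644638504966
lug 328 [ 0.468  -0.0388  0.071 ] rect ((466.5717468261719, -38.93388748168945), (49.33706283569336, 65.52578735351562), 3.36932635307312) z 0.07094880573986972
rim 695 [ 0.5584 -0.0344  0.0706] rect ((560.9761352539062, -34.149757385253906), (192.01950073242188, 160.09071350097656), 3.0024731159210205) z 0.07066868108367408
caserim+lug 836 [ 0.5405 -0.0352  0.0707] rect ((549.4461669921875, -34.7545166015625), (215.11117553710938, 160
[... 6228 characters left out ...]
147 145 145 150 178 213 219 220 221 221 218 215 214 216 220 218 218 218
  217 219 218 207 173 143 136 136 136 136]
 [146 145 144 147 175 208 218 220 220 218 213 208 210 211 212 209 207 205
  207 206 207 194 166 141 135 135 135 135]
 [143 142 141 144 161 187 199 202 202 199 193 184 184 186 185 180 173 170
  171 173 173 168 153 141 138 139 138 137]
 [144 143 143 143 146 151 155 156 158 155 154 150 151 154 156 152 150 149
  149 150 150 149 148 144 145 146 145 146]
 [147 146 146 147 146 146 143 144 145 144 146 146 146 148 148 148 149 148
  149 149 149 149 149 150 149 150 150 152]
 [148 149 148 149 148 149 149 149 150 150 149 151 151 150 151 150 150 150
  151 151 149 151 151 151 152 151 151 151]]
```

View pics/crop.png

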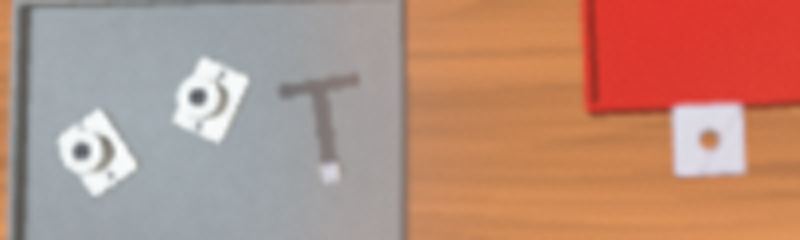

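Casting positions are A (0.455, 0.3825) and B (0.492, 0.304). The case origin is about (0.572, -0.034) at yaw +3°. I'll turn the tool to line up with the case axes and go above casting A.

Emit:
carry_out([
  [[52,40,0,-9,-1.4],[52,80,15,-18,-2.8],[52,120,35,-27,-4.2],[52,160,55,-37,-5.7],[52,200,80,-47,-5.7],[52,230,105,-54,-5.7],[52,245,122,-58,-5.7],[52,245,122,-58,-5.7],[52,245,122,-58,-5.7]],
], newtons=25)

```text
t: 2.2
tool_pos: [0.4549, 0.383, 0.1007]
tool_rot: [[0.999, -0.001, -0.05], [0.05, -0.0, 0.999], [-0.001, -1.0, -0.0]]
ft_force: [-0.6, 0.1, -0.3]
gripper_width: 0.592
```

```bash
cat >> h.py <<'E'
def to(x,y,z):
    o=get_obs(); d=o["tool_rot"].T@(np.array([x,y,z])-o["tool_pos"])*1000
    print("t %.2f"%o["t"],"pos",o["tool_pos"],"x-ang %.2f"%np.degrees(np.arctan2(o["tool_rot"][1,0],o["tool_rot"][0,0])),"F",o["ft_force"],"w %.3f"%o["gripper_width"],"-> d",d.round(1))
E
python3 - <<'E'
from h import *
to(.455,.3825,.018)
f=grab_frame("top");P=np.load("top0.npy")
# hole centre: ray through pixel to z=.07 plane
M=np.linalg.inv(f["world_to_cam"])
def ray(u,v,z):
    p=cv2.undistortPoints(np.array([[[u,v]]],float),f["K"],np.array(f["dist"]))[0,0]
    d=M[:3,:3]@np.array([p[0],-p[1],-1]);return M[:3,3]+d*(z-M[2,3])/d[2]
g=cv2.cvtColor(cv2.imread("pics/top0.png"),cv2.COLOR_BGR2GRAY).astype(float)
s=np.clip(205-g[246:254,283:292],0,None);v,u=np.mgrid[246:254,283:292]
print("hole",(u*s).sum()/s.sum(),(v*s).sum()/s.sum(),ray((u*s).sum()/s.sum(),(v*s).sum()/s.sum(),.069))
m=(g[238:262,270:304]>178).astype(np.uint8);print("lug c",[ray(270+x,238+y,.07) for x,y in [cv2.minAreaRect(cv2.findNonZero(m))[0]]])
to(.572+.025,-.0325,.02)
E
```

```text
t 2.20 pos [0.4549 0.383  0.1007] x-ang 2.85 F [-0.6066  0.0894 -0.2873] w 0.592 -> d [ 0.2 82.7 -0.5]
hole 286.9183856502242 249.31121076233183 [ 0.4652 -0.0388  0.069 ]
lug c [array([ 0.4647, -0.0378,  0.07  ])]
t 2.25 pos [0.4549 0.3837 0.1014] x-ang 2.91 F [-0.1865  0.2364  0.1561] w 0.591 -> d [ 120.8   81.1 -422.9]
```

Emit:
carry_out([
  [[52,0,35,0,0],[52,0,65,0,0],[52,0,82,0,0],[52,0,82,0,0],[20,0,82,0,0],[20,0,82,0,0],[20,0,82,0,0],[20,0,82,0,0],[20,0,82,0,0],[20,0,60,0,0],[20,0,20,0,0],[20,0,-30,0,0],[20,0,-30,0,0]],
])

```text
t: 3.55
tool_pos: [0.4592, 0.3856, 0.1374]
tool_rot: [[0.999, 0.01, -0.051], [0.05, 0.007, 0.999], [0.01, -1.0, 0.006]]
ft_force: [1.9, 1.1, -1.5]
gripper_width: 0.316
```

```bash
python3 - <<'E'
from h import *
to(.572+.025,-.0325,.023)
E
```

```text
t 3.55 pos [0.4592 0.3856 0.1374] x-ang 2.89 F [ 1.929   1.1179 -1.5148] w 0.316 -> d [ 115.3  113.  -425.2]
```

Emit:
carry_out([
  [[20,14,-10,-48,0],[20,28,-10,-96,0],[20,42,-10,-144,0],[20,56,-10,-192,0],[20,70,-10,-240,0],[20,84,-10,-288,0],[20,98,-10,-336,0],[20,112,-10,-384,0],[20,120,-10,-423,0],[20,120,-10,-423,0],[20,120,-10,-423,0],[20,120,30,-423,0],[20,120,70,-423,0],[20,120,95,-423,0],[20,120,95,-423,0],[20,120,95,-423,0]],
])

```text
t: 5.15
tool_pos: [0.5957, -0.0322, 0.0356]
tool_rot: [[0.999, -0.001, -0.052], [0.052, 0.0, 0.999], [-0.001, -1.0, 0.0]]
ft_force: [0.7, -0.1, -1.6]
gripper_width: 0.313
```

```bash
python3 - <<'E'
from h import *
to(.572+.025,-.0325,.020)
E
```

```text
t 5.15 pos [ 0.5957 -0.0322  0.0356] x-ang 2.98 F [ 0.6912 -0.1308 -1.5748] w 0.313 -> d [ 1.3 15.6 -0.4]
```

Emit:
carry_out([
  [[20,0,14,0,0],[20,0,14,0,0],[50,0,14,0,0],[50,0,14,0,0],[50,0,14,0,0],[50,0,-25,0,0],[50,0,-70,0,0],[50,0,-90,0,0],[50,-12,-90,45,0],[50,-24,-90,92,0],[50,-36,-90,139,0],[50,-48,-90,186,0],[50,-60,-90,233,0],[50,-72,-90,280,0],[50,-84,-90,325,0],[50,-86,-75,341,0],[50,-86,-40,341,0],[50,-86,-40,341,0],[50,-86,-40,341,0]],
])

```text
t: 7.05
tool_pos: [0.4927, 0.3018, 0.0752]
tool_rot: [[0.999, -0.002, -0.05], [0.05, -0.001, 0.999], [-0.002, -1.0, -0.001]]
ft_force: [-0.0, -0.2, 0.3]
gripper_width: 0.568
```

```bash
python3 - <<'E'
from h import *
f=grab_frame("scene"); cv2.imwrite("pics/s1.png",f["pixels"]); P=cloud(f)
m=(P[...,0]>.5)&(P[...,0]<.65)&(P[...,1]>-.1)&(P[...,1]<.03)&(P[...,2]>.03)&(P[...,2]<.06)
print("case contents",m.sum(),P[m].mean(0) if m.any() else 0)
f=grab_frame("top");P=cloud(f);img=f["pixels"];cv2.imwrite("pics/t1.png",cv2.resize(img[140:290,100:330],None,fx=3,fy=3))
m=(P[...,0]>.5)&(P[...,0]<.63)&(P[...,1]>-.1)&(P[...,1]<.03)&(P[...,2]>.036)&(P[...,2]<.055)
print("case contents",m.sum(),P[m].mean(0) if m.any() else 0)
to(.492,.304,.018)
E
```

```text
case contents 0 0
case contents 81 [ 0.5945 -0.0329  0.0459]
t 7.15 pos [0.4942 0.3022 0.0766] x-ang 2.84 F [0.1275 0.0667 0.0937] w 0.571 -> d [-2.2 58.6  1.9]
```

View pics/t1.png

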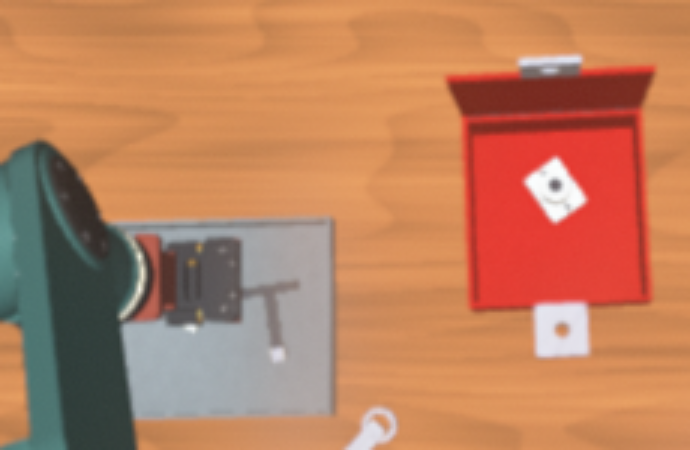

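Casting A stands in the case, near crop (555,187). Next is B.

Emit:
carry_out([
  [[50,-1,30,1,0],[50,-1,57,1,0],[50,-1,57,1,0],[20,-1,57,1,0],[20,-1,57,1,0],[20,-1,57,1,0],[20,-1,57,1,0],[20,-1,57,1,0],[20,-1,30,1,0],[20,-1,-15,1,0],[20,-1,-62,1,0],[20,2,-65,-45,0],[20,6,-65,-93,0],[20,10,-65,-141,0],[20,14,-65,-189,0],[20,18,-65,-237,0],[20,22,-65,-285,0],[20,26,-65,-333,0],[20,27,-65,-341,0],[20,27,-65,-341,0]],
])

```text
t: 9.15
tool_pos: [0.5377, -0.0379, 0.141]
tool_rot: [[0.999, 0.0, -0.047], [0.047, -0.0, 0.999], [0.0, -1.0, -0.0]]
ft_force: [-0.0, 0.3, -0.6]
gripper_width: 0.313
```

```bash
python3 - <<'E'
from h import *
to(.537,-.0355,.022)
E
```

```text
t 9.15 pos [ 0.5377 -0.0379  0.141 ] x-ang 2.71 F [-0.0377  0.2679 -0.5977] w 0.313 -> d [ -0.6 119.    2.4]
```

Emit:
carry_out([
  [[20,-1,45,2,0],[20,-1,90,2,0],[20,-1,117,2,0],[20,-1,119,2,0],[20,-1,119,2,0],[50,-1,119,2,0],[50,-1,119,2,0],[50,-1,119,2,0],[50,-1,75,2,0],[50,-1,30,2,0],[50,-1,-20,2,0],[20,-1,-68,2,0],[0,-1,-115,2,0],[0,-1,-160,2,0],[0,0,-175,2,0],[0,40,-180,2,0],[0,85,-180,2,0],[0,130,-180,2,0],[0,173,-180,2,0],[0,173,-180,2,0]],
])

```text
t: 11.15
tool_pos: [0.7141, -0.0256, 0.3191]
tool_rot: [[0.999, 0.001, -0.051], [0.051, 0.0, 0.999], [0.001, -1.0, 0.0]]
ft_force: [-0.2, -0.6, -0.7]
gripper_width: 0.002
```

```bash
python3 - <<'E'
from h import *
to(.71,-.027,.235)
f=grab_frame("top");P=cloud(f);cv2.imwrite("pics/t2.png",cv2.resize(f["pixels"][140:290,230:420],None,fx=3,fy=3))
for m in [(P[...,0]>.48)&(P[...,0]<.63)&(P[...,1]>-.1)&(P[...,1]<.03)&(P[...,2]>.036)&(P[...,2]<.055)]:
    q=P[m]; 
    for s in (q[q[:,0]>.566],q[q[:,0]<=.566]): print(len(s),s.mean(0))
m=(P[...,0]>.6)&(P[...,0]<.68)&(P[...,1]>-.12)&(P[...,1]<.06)&(P[...,2]>.1)&(P[...,2]<.29); q=P[m];print("lid",len(q),q.mean(0),q[:,2].max(),np.linalg.svd(q-q.mean(0))[2][2])
E
```

```text
t 11.15 pos [ 0.7141 -0.0256  0.3191] x-ang 2.92 F [-0.1929 -0.5614 -0.6761] w 0.002 -> d [-4.3 84.1 -1.2]
0 [nan nan nan]
8 [ 0.4885 -0.0774  0.0452]
lid 632 [ 0.6513 -0.0259  0.208 ] 0.28978719471700787 [-0.9983 -0.0503 -0.0293]<stdin>:6: RuntimeWarning: Mean of empty slice.
  ret = um.true_divide(
```

View pics/t2.png

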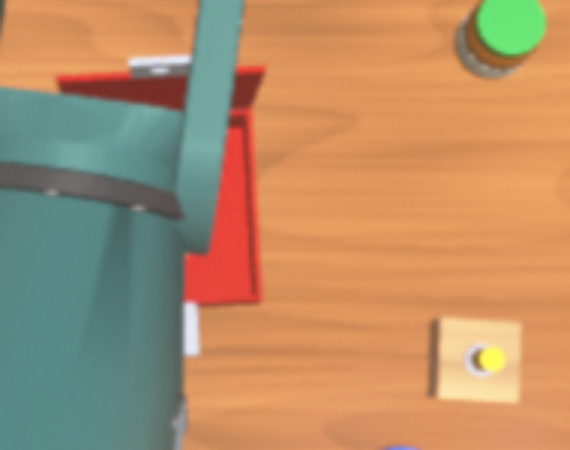

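The arm hides the case interior at crop (90,200), and the block with the pin is at crop (480,360). I'll step aside to check casting B before closing the lid.

Emit:
carry_out([
  [[0,0,0,48,0],[0,0,0,96,0],[0,0,0,144,0],[0,0,0,192,0],[0,0,0,240,0],[0,0,0,260,0]],
])

```text
t: 11.8
tool_pos: [0.6946, 0.2378, 0.3218]
tool_rot: [[0.999, -0.0, -0.054], [0.054, 0.001, 0.999], [-0.0, -1.0, 0.001]]
ft_force: [0.1, 0.6, -0.3]
gripper_width: 0.002
```

```bash
python3 - <<'E'
from h import *
f=grab_frame("top");P=cloud(f);cv2.imwrite("pics/t3.png",cv2.resize(f["pixels"][140:290,230:420],None,fx=3,fy=3))
q=P[(P[...,0]>.5)&(P[...,0]<.63)&(P[...,1]>-.095)&(P[...,1]<.03)&(P[...,2]>.036)&(P[...,2]<.055)]
for s in (q[q[:,0]>.566],q[q[:,0]<=.566]): print(len(s),s.mean(0) if len(s) else 0)
to(.71,-.027,.235)
E
```

```text
83 [ 0.5941 -0.0327  0.0455]
83 [ 0.5348 -0.0328  0.0457]
t 11.85 pos [0.6946 0.2394 0.3215] x-ang 3.15 F [0.2214 1.9736 0.1043] w 0.002 -> d [   0.7   85.9 -267. ]
```

View pics/t3.png

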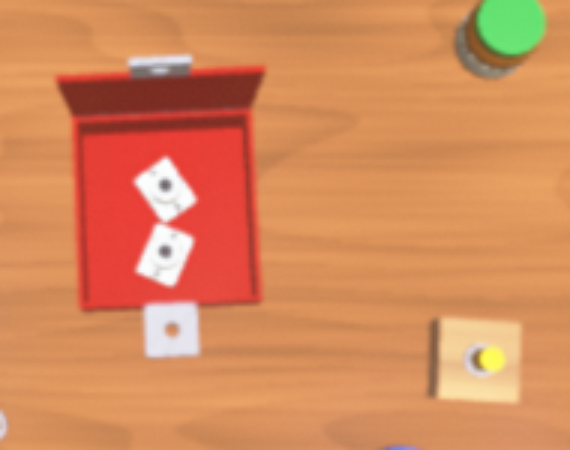

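Both castings stand inside, at crop (165,188) and (165,252). I'm going behind the lid.

Emit:
carry_out([
  [[0,2,5,-48,0],[0,4,10,-96,0],[0,6,15,-144,0],[0,8,20,-192,0],[0,8,30,-235,0],[0,5,50,-264,0],[0,2,86,-267,0],[0,2,86,-267,0],[0,2,86,-267,0]],
])

```text
t: 12.75
tool_pos: [0.7113, -0.0334, 0.235]
tool_rot: [[0.999, -0.002, -0.05], [0.05, 0.0, 0.999], [-0.002, -1.0, 0.0]]
ft_force: [-0.2, 0.6, 1.5]
gripper_width: 0.009
```

```bash
python3 - <<'E'
from h import *
to(.712,-.027,.235)
E
```

```text
t 12.75 pos [ 0.7113 -0.0334  0.235 ] x-ang 2.84 F [-0.1535  0.5895  1.4534] w 0.009 -> d [1.  0.  6.3]
```

Emit:
carry_out([
  [[0,-25,0,3,0],[0,-46,0,6,0],[0,-65,2,6,0],[0,-83,4,6,0],[0,-103,11,6,0],[0,-123,20,6,0],[0,-141,31,6,0],[0,-158,45,6,0],[0,-173,61,6,0],[0,-185,78,6,0],[0,-192,91,6,0],[0,-198,104,6,0],[0,-202,115,6,0],[0,-205,126,6,0],[0,-207,134,6,0],[0,-209,143,6,0],[0,-209,143,6,0],[0,-209,143,6,0],[0,-209,143,6,0]],
])

```text
t: 14.65
tool_pos: [0.5054, -0.0371, 0.0934]
tool_rot: [[0.999, 0.004, -0.051], [0.051, -0.001, 0.999], [0.004, -1.0, -0.001]]
ft_force: [-0.3, 0.1, 7.0]
gripper_width: 0.001
```

```bash
python3 - <<'E'
from h import *
to(.5,-.035,.16)
to(.440,-.307,.16)
E
```

```text
t 14.65 pos [ 0.5054 -0.0371  0.0934] x-ang 2.94 F [-0.3284  0.0914  7.0405] w 0.001 -> d [ -5.  -66.6   2.3]
t 14.65 pos [ 0.5054 -0.0371  0.0934] x-ang 2.94 F [-0.3284  0.0914  7.0405] w 0.001 -> d [ -78.9  -66.6 -266.2]
```

Emit:
carry_out([
  [[0,0,-40,0,0],[0,0,-67,0,0],[40,-10,-67,-45,0],[40,-25,-67,-92,0],[40,-40,-67,-139,0],[40,-55,-67,-186,0],[40,-70,-67,-233,0],[40,-79,-67,-266,0],[40,-79,-45,-266,0],[40,-79,-45,-266,0],[40,-79,-45,-266,0]],
])

```text
t: 15.75
tool_pos: [0.4377, -0.3061, 0.1368]
tool_rot: [[0.999, -0.001, -0.051], [0.051, 0.001, 0.999], [-0.001, -1.0, 0.001]]
ft_force: [-0.4, 0.1, -0.3]
gripper_width: 0.454
```

```bash
python3 - <<'E'
from h import *
f=grab_frame("top");P=cloud(f);cv2.imwrite("pics/t4.png",cv2.resize(f["pixels"][140:290,230:420],None,fx=3,fy=3))
M=np.linalg.inv(f["world_to_cam"])
q=P[(P[...,0]>.5)&(P[...,0]<.65)&(P[...,1]>-.09)&(P[...,1]<.03)&(P[...,2]>.072)&(P[...,2]<.15)]
n=np.linalg.svd(q-q.mean(0))[2][2]; print("lid",len(q),q.mean(0),n,"angle",np.arctan2(np.hypot(*n[:2]),abs(n[2])))
q=P[(P[...,0]>.42)&(P[...,0]<.487)&(P[...,1]>-.09)&(P[...,1]<.03)&(P[...,2]>.08)&(P[...,2]<.13)]
print("tab",len(q),q.mean(0),cv2.minAreaRect((q[:,:2]*1000).astype(np.float32)))
to(.440,-.307,.060)
E
```

```text
lid 2574 [ 0.5735 -0.0298  0.0862] [-0.1198 -0.0053 -0.9928] angle 0.12025389933647836
tab 281 [ 0.4642 -0.0386  0.0994] ((463.79638671875, -38.932228088378906), (43.406471252441406, 45.42341995239258), 0.8251189589500427)
t 15.80 pos [ 0.4382 -0.3062  0.1372] x-ang 2.95 F [ 0.0031 -0.4847 -0.7125] w 0.454 -> d [ 1.8 77.2 -0.9]
```

View pics/t4.png

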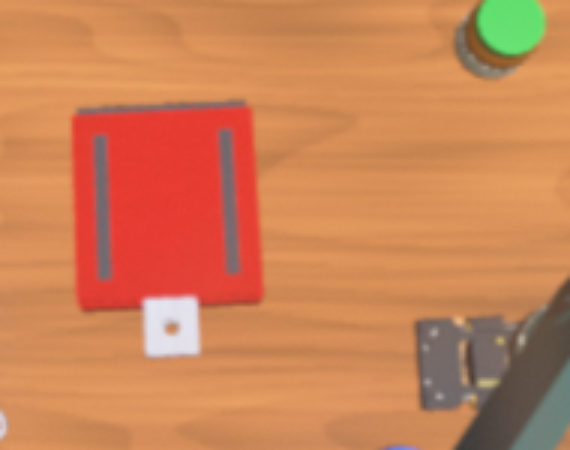

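The lid rests ajar at about 0.13 rad with the tab hole at crop (172,327), above the lug. Next I grip the pin and lift it.

Emit:
carry_out([
  [[40,2,35,-1,0],[40,2,65,-1,0],[40,2,77,-1,0],[40,2,77,-1,0],[40,2,77,-1,0],[10,2,77,-1,0],[10,2,77,-1,0],[10,2,77,-1,0],[10,2,77,-1,0],[10,2,77,-1,0],[10,2,77,-1,0],[10,2,77,-1,0]],
], newtons=55)

```text
t: 17.0
tool_pos: [0.4406, -0.3083, 0.0606]
tool_rot: [[0.999, 0.001, -0.05], [0.05, -0.001, 0.999], [0.001, -1.0, -0.001]]
ft_force: [-0.4, 1.6, 6.6]
gripper_width: 0.219
```

```bash
python3 - <<'E'
from h import *
to(.440,-.307,.19)
f=grab_frame("top");M=np.linalg.inv(f["world_to_cam"])
def ray(u,v,z):
    p=cv2.undistortPoints(np.array([[[u,v]]],float),f["K"],np.array(f["dist"]))[0,0]
    d=M[:3,:3]@np.array([p[0],-p[1],-1]);return M[:3,3]+d*(z-M[2,3])/d[2]
g=cv2.cvtColor(f["pixels"],cv2.COLOR_BGR2GRAY).astype(float)
s=np.clip(200-g[245:253,283:292],0,None);v,u=np.mgrid[245:253,283:292]
a,b=(u*s).sum()/s.sum(),(v*s).sum()/s.sum();print("tab hole",a,b,ray(a,b,.098))
E
```

```text
t 17.00 pos [ 0.4406 -0.3083  0.0606] x-ang 2.89 F [-0.3639  1.6145  6.6099] w 0.219 -> d [  -0.4 -129.4    1.1]
tab hole 286.8209523809524 248.83238095238096 [ 0.4653 -0.0386  0.098 ]
```

Emit:
carry_out([
  [[10,0,-30,0,0],[10,0,-75,0,0],[10,0,-120,0,0],[10,5,-125,40,0],[10,12,-125,85,0],[10,19,-125,130,0],[10,26,-125,175,0],[10,33,-125,220,0],[10,39,-120,255,0],[10,39,-115,267,0],[10,39,-115,267,0],[10,39,-115,267,0],[10,39,-115,267,0],[10,39,-115,267,0]],
])

```text
t: 18.45
tool_pos: [0.4657, -0.0405, 0.1748]
tool_rot: [[0.999, 0.0, -0.049], [0.049, -0.0, 0.999], [0.0, -1.0, -0.0]]
ft_force: [-0.4, 0.2, -0.3]
gripper_width: 0.215
```

```bash
python3 - <<'E'
from h import *
to(.466,-.039,.175)
f=grab_frame("scene");P=cloud(f);np.save("s5.npy",P);w=f["world_to_cam"]
c=w@np.array([.465,-.039,.11,1]); p,_=cv2.projectPoints(np.array([[c[0],-c[1],-c[2]]]),np.zeros(3),np.zeros(3),f["K"],np.array(f["dist"]));print(p)
u,v=p.ravel().astype(int); cv2.imwrite("pics/s5.png",cv2.resize(f["pixels"][v-50:v+50,u-65:u+65],None,fx=6,fy=6,interpolation=cv2.INTER_CUBIC)); print(u-65,v-50)
E
```

```text
t 18.45 pos [ 0.4657 -0.0405  0.1748] x-ang 2.79 F [-0.3632  0.1565 -0.3188] w 0.215 -> d [ 0.3 -0.2  1.5]
[[[245.0511 171.2812]]]
180 121
```

View pics/s5.png

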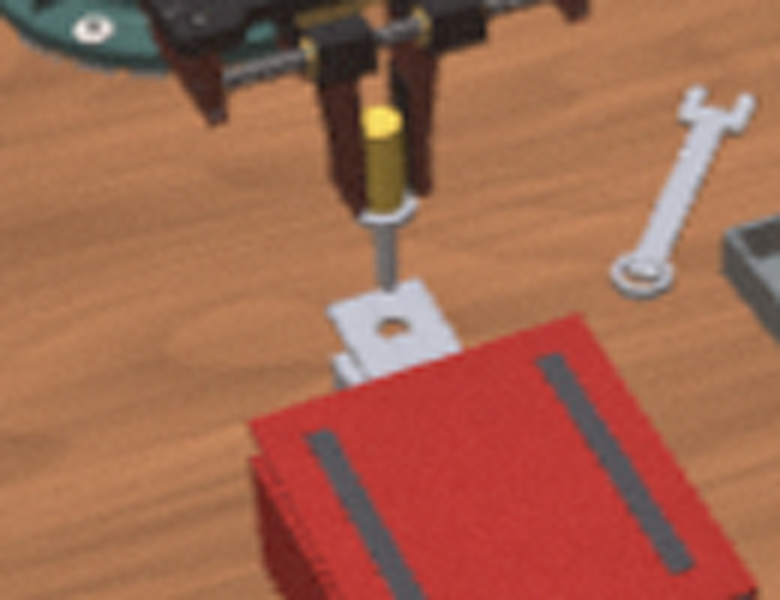

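The pin hangs upright with its tip at crop (388,291), just above the tab hole at crop (393,326).

```bash
python3 - <<'E'
from h import *
f=grab_frame("scene");M=np.linalg.inv(f["world_to_cam"])
def ray(u,v,z):
    p=cv2.undistortPoints(np.array([[[u,v]]],float),f["K"],np.array(f["dist"]))[0,0]
    d=M[:3,:3]@np.array([p[0],-p[1],-1]);return M[:3,3]+d*(z-M[2,3])/d[2]
px=lambda a,b:(180+(a+.5)/6-.5,121+(b+.5)/6-.5)
for n,a,b,z in(("hole",393,326,.0995),("tip",388,291,.120),("collar top c",388,206,.170),("griptop",382,121,.212)):print(n,ray(*px(a,b),z))
P=np.load("s5.npy")
# yellow grip points: fit circle r=10
u0,v0=px(383,160);hsv=cv2.cvtColor(f["pixels"],cv2.COLOR_BGR2HSV)
m=np.zeros((420,560),bool);m[135:158,236:252]=1
y=m&(hsv[...,0]>18)&(hsv[...,0]<38)&(hsv[...,1]>110);q=P[y];side=q[q[:,2]<.205];top=q[q[:,2]>.209]
from scipy.optimize import least_squares
r=least_squares(lambda c:np.hypot(side[:,0]-c[0],side[:,1]-c[1])-.010,[.465,-.039],loss="soft_l1",f_scale=.001);print("grip side fit",len(side),r.x,"top",len(top),top.mean(0))
# lid plane and tab edges from scene
t=P[(P[...,0]>.42)&(P[...,0]<.486)&(P[...,1]>-.075)&(P[...,1]<-.005)&(P[...,2]>.088)&(P[...,2]<.11)]
print("tab",len(t),t.mean(0),cv2.minAreaRect((t[:,:2]*1000).astype(np.float32)))
l=P[(P[...,0]>.5)&(P[...,0]<.64)&(P[...,1]>-.1)&(P[...,1]<.04)&(P[...,2]>.072)&(P[...,2]<.12)]
c=l.mean(0);n=np.linalg.svd(l-c)[2][2];n*=np.sign(n[2]);print("lid n",n,"z at hole",c[2]-(n[0]*(.467-c[0])+n[1]*(-.039-c[1]))/n[2])
to(.466,-.039,.175)
E
```

```text
hole [ 0.4673 -0.0403  0.0995]
tip [ 0.4669 -0.0415  0.12  ]
collar top c [ 0.4711 -0.0404  0.17  ]
griptop [ 0.4683 -0.0398  0.212 ]
grip side fit 67 [ 0.4658 -0.0418] top 32 [ 0.4663 -0.0399  0.2108]
tab 197 [ 0.4645 -0.0417  0.0977] ((463.2430114746094, -41.325958251953125), (45.5378532409668, 46.7313232421875), 1.0024125576019287)
lid n [0.1201 0.0062 0.9927] z at hole 0.09783856884899239
t 18.55 pos [ 0.4656 -0.0401  0.1747] x-ang 2.81 F [-0.0012  0.6008 -0.7163] w 0.214 -> d [ 0.4 -0.3  1.1]
```

Pin and tab hole line up to within about 1 mm. I'll shift 1 mm towards the lug axis and feed down gently, watching the force.

Emit:
carry_out([
  [[10,-1,8,0.5,0],[10,-1,15,0.5,0],[10,-1,20,0.5,0],[10,-1,25,0.5,0],[10,-1,30,0.5,0],[10,-1,35,0.5,0],[10,-1,40,0.5,0],[10,-1,40,0.5,0]],
])

```text
t: 19.35
tool_pos: [0.4643, -0.0386, 0.134]
tool_rot: [[0.999, -0.001, -0.051], [0.051, 0.0, 0.999], [-0.001, -1.0, 0.0]]
ft_force: [-0.0, 1.2, 0.2]
gripper_width: 0.217
```

Emit:
carry_out([
  [[10,0,4,0,0],[10,0,8,0,0],[10,0,12,0,0],[10,0,16,0,0],[10,0,20,0,0],[10,0,20,0,0]],
])

```text
t: 19.95
tool_pos: [0.4643, -0.0386, 0.1141]
tool_rot: [[0.999, -0.001, -0.051], [0.051, 0.0, 0.999], [-0.001, -1.0, 0.0]]
ft_force: [0.4, 0.3, -1.1]
gripper_width: 0.221
```

Emit:
carry_out([
  [[10,0,5,0,0],[10,0,10,0,0],[10,0,15,0,0],[10,0,20,0,0],[10,0,24,0,0],[10,0,27,0,0],[10,0,27,0,0],[10,0,27,0,0]],
])

```text
t: 20.75
tool_pos: [0.4643, -0.0387, 0.0875]
tool_rot: [[0.999, -0.0, -0.05], [0.05, -0.0, 0.999], [-0.0, -1.0, -0.0]]
ft_force: [-0.5, 0.2, 0.4]
gripper_width: 0.221
```

```bash
python3 - <<'E'
from h import *
f=grab_frame("scene");P=cloud(f)
cv2.imwrite("pics/s6.png",cv2.resize(f["pixels"][121:221,180:310],None,fx=6,fy=6,interpolation=cv2.INTER_CUBIC))
l=P[(P[...,0]>.5)&(P[...,0]<.64)&(P[...,1]>-.1)&(P[...,1]<.04)&(P[...,2]>.072)&(P[...,2]<.12)]
c=l.mean(0);n=np.linalg.svd(l-c)[2][2];n*=np.sign(n[2]);print("lid n",n,"z at hole",c[2]-(n[0]*(.467-c[0])+n[1]*(-.039-c[1]))/n[2])
to(.4643,-.0387,.085)
E
```

```text
lid n [ 0.0085 -0.0005  1.    ] z at hole 0.0764980939150364
t 20.80 pos [ 0.4645 -0.0386  0.0875] x-ang 2.90 F [ 0.0107 -0.9048  0.0046] w 0.217 -> d [-0.2  2.5 -0. ]
```

View pics/s6.png

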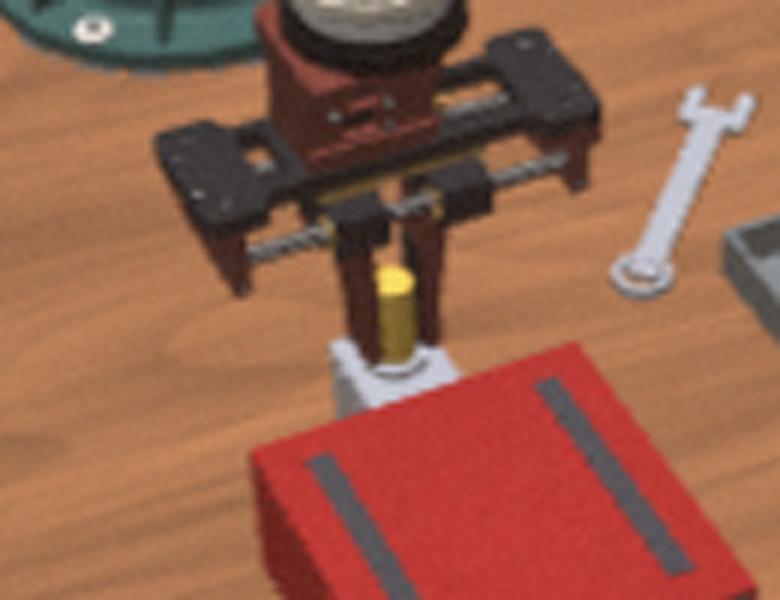

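The lid is nearly flat (0.009 rad) and the collar sits on the tab at crop (397,368). Now I press harder.

Emit:
carry_out([
  [[10,0,1,0,0],[10,0,2,0,0],[10,0,3,0,0],[10,0,4,0,0],[10,0,4,0,0],[10,0,4,0,0]],
], newtons=60)

```text
t: 21.4
tool_pos: [0.4645, -0.0387, 0.0853]
tool_rot: [[0.999, 0.001, -0.051], [0.051, -0.0, 0.999], [0.001, -1.0, -0.0]]
ft_force: [-5.9, 0.4, 24.0]
gripper_width: 0.218
```

Emit:
carry_out([
  [[10,-0.5,0,0,0],[10,-0.5,0,0,0],[10,-0.5,0,0,0],[10,-0.5,0,0,0],[10,-0.5,0,0,0],[10,-0.5,0,0,0],[10,-0.5,0,0,0],[10,-0.5,0,0,0]],
])

```text
t: 22.2
tool_pos: [0.4645, -0.0387, 0.0854]
tool_rot: [[0.999, 0.001, -0.051], [0.051, -0.0, 0.999], [0.001, -1.0, -0.0]]
ft_force: [-5.8, 0.9, 22.4]
gripper_width: 0.216
```

```bash
python3 - <<'E'
from h import *
f=grab_frame("scene");P=cloud(f)
l=P[(P[...,0]>.5)&(P[...,0]<.64)&(P[...,1]>-.1)&(P[...,1]<.04)&(P[...,2]>.068)&(P[...,2]<.12)]
c=l.mean(0);n=np.linalg.svd(l-c)[2][2];n*=np.sign(n[2]);print("lid n",n,"z at hole",c[2]-(n[0]*(.467-c[0])+n[1]*(-.039-c[1]))/n[2])
hsv=cv2.cvtColor(f["pixels"],cv2.COLOR_BGR2HSV);m=np.zeros((420,560),bool);m[160:185,240:255]=1
q=P[m&(hsv[...,0]>18)&(hsv[...,0]<38)&(hsv[...,1]>110)];print("grip",len(q),q.mean(0),"top z",np.percentile(q[:,2],90))
to(.4643,-.0387,.085)
E
```

```text
lid n [ 0.0006 -0.0005  1.    ] z at hole 0.07482887660470312
grip 89 [ 0.4705 -0.0395  0.1084] top z 0.12204691160780337
t 22.25 pos [ 0.4645 -0.0387  0.0854] x-ang 2.90 F [-4.9353  1.3214 21.7285] w 0.220 -> d [-0.2  0.4  0. ]
```

```bash
python3 -c "
from h import *
print(close_job()); to(.4643,-.0387,.085)"
```

```text
the job is handed in; nothing more can be done
None
the job is handed in; nothing more can be done
```

I put both castings in the case, swung the lid down, and pushed the locking pin through the tab into the lug. I handed the job in at about 22 s, still gripping the pin and pushing it down. No verdict came back.

**Last checks before handing in:**
- **Lid:** its measured tilt was about 0.001 rad, with the outer face 75 mm above the bench at the hole.
- **Pin:** the top of the grip was at 122 mm, which puts the tip at about 30 mm (home). It looked upright in the last picture.
- **Grip and push:** the wrist showed a steady push of about 22 N, set for a 60 N grip at about 19 mm opening.
- **Castings:** I saw both standing in the case just before closing the lid. They can't be seen since.

**Odd or not checked:**
- The wrist read about 0 N with the lid at about 0.009 rad, where 8–9 N was expected. It rose to about 24 N after 4 mm more push.
- A sideways force of about 5 N on the pin stayed after I moved it 0.5 mm to relieve it.
- The force between the pin and the lid can't be measured directly. I infer it from the wrist reading.
- I did not re-measure the chuck key, jar or screwdriver at the end. No move went near the jar or screwdriver, and only the casting pick-ups came near the key.

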